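# Turn the tube rotator until the tube stands upright

## Task

Only one spoke of the tube rotator's wheel carries a capped tube, and it hangs low: gently push the wheel's spokes round with the fingertips, one spoke after another, until that tube points straight up with its cap on top. Only push: do not grip the wheel, do not lift or shift the rotator, and leave the other things on the bench alone. Finish clear of the wheel, which stays where it is left.

Things in the scene. Friction and masses are not known exactly. Their poses are not given: they have to be found in the camera images.
- rotator: Bench tube rotator, loose, about 4 kg; origin: centre of its underside. x runs along the wheel's axle from column to wheel, y is level in the wheel's plane, z up. Grey slab 18 mm thick (x -110 to 90, y -85 to 85 mm); white column 75 (x) by 65 (y) mm, x -96 to -20 mm, top 193 mm above the bench. It slides if pushed hard.
- hub (a point): Centre of the upright spoked wheel on its level axle, 185 mm above the bench, 35 mm along the rotator's +x. Hub 44 mm across, steel rim of 58 mm mean radius (10 mm bar). Six straight 10 mm spokes, 60 degrees apart, reach past the rim, each ending in a grey round socket 28 mm across, 80 to 110 mm from this point; between them it is open. Five sockets are empty.
- tube_cap (a point): Outer end of the white cap of the only tube on the wheel, 155 mm from the hub point. The tube (24 mm across; cap 30 mm across, 18 mm long) is fixed in the sixth socket and continues its spoke straight outwards.
- wheel (a joint): Wheel angle in rad; 0 (or 2 pi): tube straight up. Increasing, it turns about the rotator's +x: the wheel's top moves towards the rotator's -y, so the tube points to -y at pi/2, down at pi, +y at 3 pi/2. No stops, turns either way; stiff bearing (0.16 N m, 1.6 N at the sockets): it stays where it is left. A level push jams on a spoke leaning over 45 degrees towards the finger.
- pipette_a: Pipette lying beyond the rotator, 245 mm long, 34 mm high; origin under its middle. Leave alone.
- pipette_b: Another such pipette at the far left. Leave alone.
- tube_rack: Green tube rack 110 x 75 x 55 mm high beside the rotator; origin at the centre of its underside. Leave alone.
- tip_box: Blue box of pipette tips 120 x 85 x 58 mm high on the rotator's other side; origin at the centre of its underside. Leave alone.
- jar: Glass jar with a foil cap, 84 mm across, 130 mm high; origin at the centre of its underside. Leave alone.
- wash_bottle: White wash bottle with a green cap, 74 mm across, 203 mm high; origin at the centre of its underside. Leave alone.
- capped_tube: Loose capped tube lying on the bench on the robot's side of the rotator, 63 mm long, 19 mm across; origin under its middle. Leave alone.

How it is judged (in metres and radians):
At the end, for the whole second after the job is handed in: The tube points straight up, cap on top, within 0.09 rad (5 degrees), the wheel is at rest, and the rotator stands level within 30 mm of where it was (angle between tube_cap's own z axis and vertical below 0.09 rad and velocity of joint wheel between -0.05 and 0.05 rad/s and distance of rotator from where it was at the start of the episode below 0.03 m and angle between rotator's own z axis and vertical below 0.05 rad); the robot touches nothing.
It fails at once if the rotator was shoved more than 30 mm or lifted (distance of rotator from where it was at the start of the episode above 0.03 m or height (world z) of rotator above 0.012 m).
It fails at once if the wheel was gripped or forced (over 32 N between the fingers or arm and the rotator) (contact force between any of the fingers, the arm and rotator above 32 N).
It fails at once if another thing on the bench was moved more than 25 mm or lifted (distance of any of pipette_a, pipette_b, tube_rack, tip_box, jar, wash_bottle, capped_tube from where it was at the start of the episode above 0.025 m).
It also fails if it takes over 59 s, if anything falls off the work surface, if the arm or the gripper's body presses on something with over 40 N, if the wrist force passes 120 N, or if a joint passes its speed limit or range.

## Robot

A 6-joint arm with a two-finger parallel gripper is mounted at the origin on the work surface. World frame = base frame: x ahead of the robot, y to its left, z up, the work surface at z = 0. Lengths are in m, angles in degrees, forces in N, time in s.
With the tool pointing down it reaches from about 0.35 to 0.975 m from the base axis. Payload 17.4 kg.
Tool frame: the origin (TCP) lies between the finger pads; the fingertips stand 17 mm ahead of it and the grasp point (between the pads) lies 2 mm behind it; y points along the fingers, x is the direction in which the jaws open and shut, and the axes are right-handed (so a half turn about y gives the same grasp; the last joint's range is limited). The gripper opens to 85 mm and grips with 20 to 120 N. Pads are 22 mm wide; open, the fingers measure 114 mm over their backs; the gripper's body (76 mm by 85 mm) begins 54 mm behind the grasp point. The pads swing forward as they close: fully open they stand 13 mm farther back than shut.
Start: joints at [71.173, 6.646, 82.598, -0, 90.757, -2.166], TCP at [0.194, 0.647, 0.248] pointing down, gripper open.
Joint ranges: [-162.19, 162.19], [-47.58, 125.68], [4.15, 143.07], [-65.23, 245.23], [0.69, 171.88], [-170.13, 170.13]. Speed limits (degrees/s): [108.29, 108.29, 127.2, 180, 180, 180].

## Interface

Orientations are given as [roll, pitch, yaw] about the fixed x, y, z axes, in that order (R = Rz(yaw) Ry(pitch) Rx(roll)).
In Python, from plant import bot, cams gives the robot as it stands.
- The arm moves only by the tool drive_tool, never from a script. Its argument "targets" is a list of rows, each an object of numbers: "tx", "ty", "tz": the shift along the tool's x, y, z in m; "rx", "ry", "rz": the turn, a rotation vector about the tool's x, y, z in rad; "fingers": the opening, from -1 (shut) to 1 (fully open). In form: [{"tx": .., "ty": .., "tz": .., "rx": .., "ry": .., "rz": .., "fingers": ..}, ...]. A call has exactly 5 rows; each row is the pose to reach, as a shift and turn from the pose commanded when the call began, along the tool's axes at that moment; what a row does not reach only later rows make up. A row lasts 1/12 s, in which the tool goes at most 41.7 mm and 7.16 degrees, less where a joint would pass 70% of its speed; a pose out of reach is approached as far as the arm can. A call with a gripper value outside its range is refused whole. The fingers move at their own pace and stop on an object; "grip_force" is the grip in N (left out, the last holds). Time passes only in rows, so rows that repeat a pose let the fingers close, or fill a call up. It gives the time, the measured TCP pose, the force and the opening at its end, in the units of the state.
- bot.sense(): the state, without advancing time (a new reading comes with each control period).
- cams.read_camera(name): name is "scene" or "top" or "wrist"; returns the picture (480x640x3 uint8, blue, green, red); there is no depth.
- cams.camera_model(name): a dict with "mtx" (3x3 intrinsics, pixels), "camera_from_world" (4x4, takes a point from world to camera coordinates); the wrist camera has in their place "tool_from_camera" (4x4, takes a point from camera to tool coordinates, whose origin is the TCP and whose axes are the tool frame's). Camera axes: x right, y up, looking along -z (the intrinsics and any distortion apply to the point x, -y, -z); pixel columns grow to the right and rows downward; lengths in m; the calibration is good to about 2 mm. A picture is of the moment at which its call begins: read the wrist's pose just before it. camera_model takes no time and is no camera call.
- bot.hand_in(): hands the job in, once; it reports no verdict.
The state is a dict: "clock": time; "qpos": joint angles; "joint_vel": joint speeds; "tau": joint torques, N m; "position": TCP position; "orientation": TCP orientation; "wrist_force": force on the tool from outside, world axes, zero at the start; "wrist_torque": the same for the moment, N m; "opening": finger opening in m.
Only numpy, scipy, OpenCV 4.12 (cv2) and the standard library are available. Lean on these libraries where they do the work, as an engineer would, in place of code of your own. Each camera call takes 0.05 s, during which the arm holds its last target. There are 200 camera calls.

## Working session

There is one attempt and no reset: what is moved stays moved. The work goes in short steps, Python scripts to look and compute and a tool call to move; the robot and the scene stay as the last step left them, time stands still between calls to the robot, and variables do not carry over. Pictures are saved under pics/ and viewed, and the job is handed in when it is done.

Besides the shell and the picture viewer there is one more tool, called after "Emit:" as a command line: name --argument value ..., lists and objects as JSON in quotes. drive_tool: Moves the arm, as the interface text tells. Its arguments: {"type":"object","properties":{"targets":{"type":"array","items":{"type":"object","properties":{"tx":{"type":"number"},"ty":{"type":"number"},"tz":{"type":"number"},"rx":{"type":"number"},"ry":{"type":"number"},"rz":{"type":"number"},"fingers":{"type":"number"}}}},"grip_force":{"type":"number"}},"required":["targets"]}

```bash
ls; mkdir -p pics; python3 - <<'E'
from plant import bot,cams
import cv2,numpy as np
np.set_printoptions(precision=4,suppress=True)
print(bot.sense())
for n in ["scene","top","wrist"]:
    im=cams.read_camera(n); cv2.imwrite(f"pics/{n}0.png",im); print(n,cams.camera_model(n))
E
```

```text
pics
{'clock': 0.0, 'qpos': array([71.1726,  6.6739, 82.6367, -0.0002, 90.7565, -2.1651]), 'joint_vel': array([ 0.1073, -0.1187,  0.1179,  0.0924,  0.0233, -0.0643]), 'tau': array([  0.0002, -73.1974, -63.2479,  -0.    ,   0.0059,  -0.0001]), 'position': array([0.1935, 0.6465, 0.2476]), 'orientation': array([-89.9976,   0.0671,  73.3376]), 'wrist_force': array([ 0.2785, -0.1978,  0.725 ]), 'wrist_torque': array([ 0.0404, -0.0171, -0.0001]), 'opening': 0.08501595268347614}
scene {'mtx': array([[473.0038,   0.    , 322.8809],
       [  0.    , 473.0038, 242.5018],
       [  0.    ,   0.    ,   1.    ]]), 'camera_from_world': array([[-0.8644,  0.5027,  0.0011,  0.4829],
       [-0.3479, -0.5999,  0.7205,  0.0291],
       [ 0.3629,  0.6224,  0.6935, -1.4655],
       [ 0.    ,  0.    ,  0.    ,  1.    ]])}
top {'mtx': array([[616.9577,   0.    , 304.6613],
       [  0.    , 616.9577, 254.2762],
       [  0.    ,   0.    ,   1.    ]]), 'camera_from_world': array([[ 0.0158, -0.9998, -0.0074,  0.0119],
       [ 0.9849,  0.0143,  0.1728, -0.5442],
       [-0.1726, -0.01  ,  0.9849, -1.5809],
       [ 0.    ,  0.    ,  0.    ,  1.    ]])}
wrist {'mtx': array([[383.873 ,   0.    , 322.4244],
       [  0.    , 383.873 , 235.6416],
       [  0.    ,   0.    ,   1.    ]]), 'tool_from_camera': array([[ 1.    ,  0.    ,  0.0008,  0.0001],
       [ 0.0007,  0.2854, -0.9584, -0.1252],
       [-0.0003,  0.9584,  0.2854,  0.0721],
       [ 0.    ,  0.    ,  0.    ,  1.    ]])}
```

View pics/scene0.png

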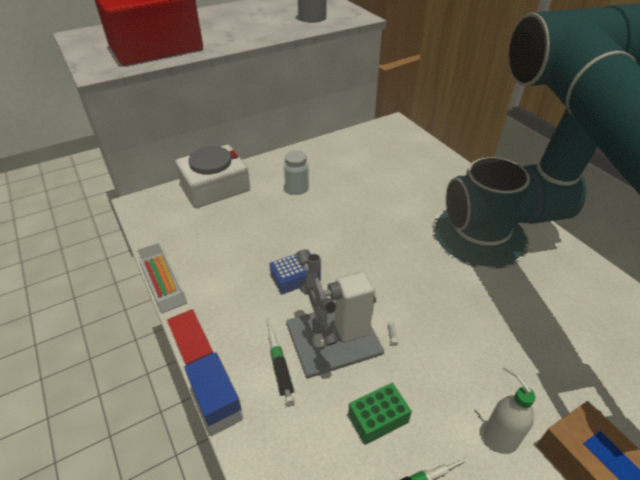

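View pics/top0.png

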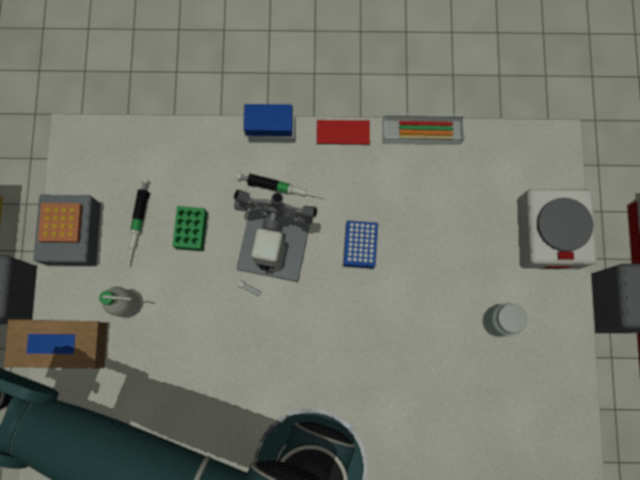

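View pics/wrist0.png

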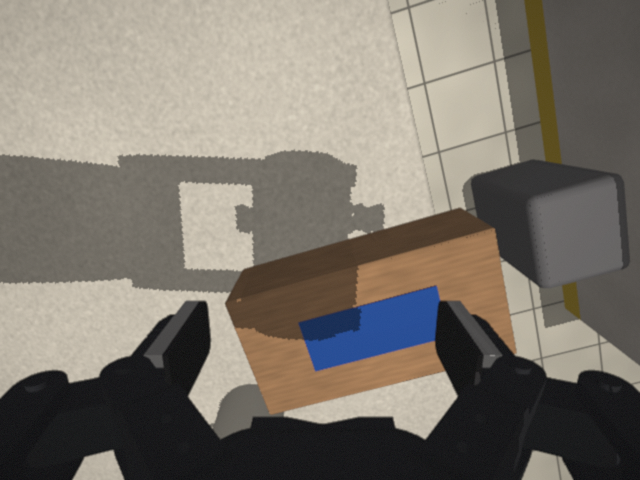

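```bash
python3 - <<'E'
import cv2
a=cv2.imread('pics/scene0.png')[230:390,250:410]
b=cv2.imread('pics/top0.png')[165:305,220:330]
cv2.imwrite('pics/sc_crop.png',cv2.resize(a,None,fx=3.75,fy=3.75,interpolation=cv2.INTER_CUBIC))
cv2.imwrite('pics/top_crop.png',cv2.resize(b,None,fx=4.2,fy=4.2,interpolation=cv2.INTER_CUBIC))
E
```

```text
(no output)
```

View pics/sc_crop.png

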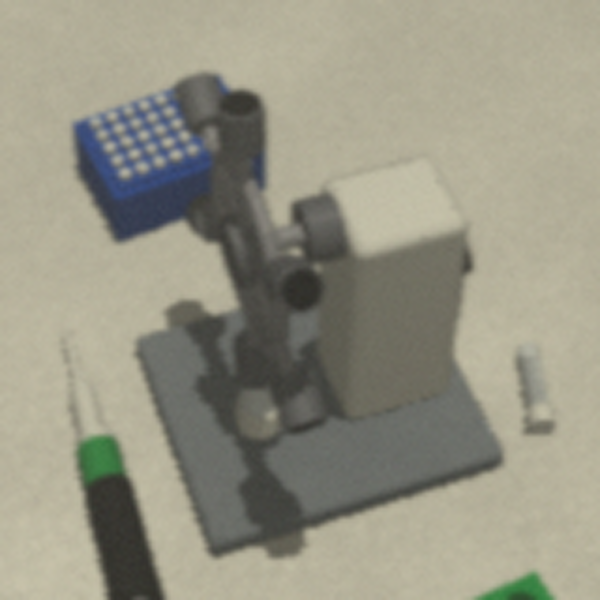

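View pics/top_crop.png

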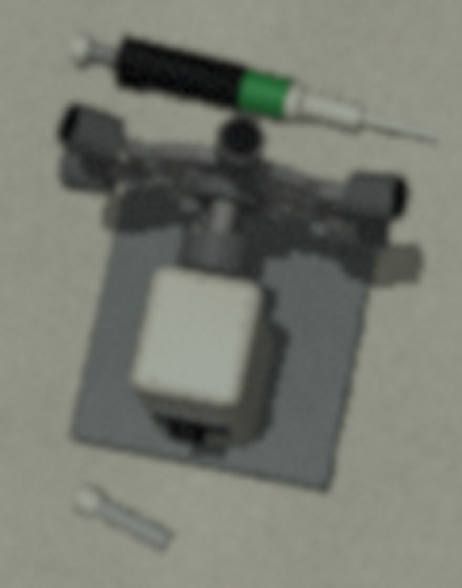

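```bash
cat > h.py <<'E'
import numpy as np,cv2
from plant import bot,cams
from scipy.spatial.transform import Rotation as Rn
np.set_printoptions(precision=4,suppress=True)
def toolT(s):
    T=np.eye(4); r,p,y=s['orientation']
    T[:3,:3]=Rn.from_euler('xyz',[r,p,y],degrees=True).as_matrix(); T[:3,3]=s['position']; return T
def cam(name,s=None):
    m=cams.camera_model(name)
    if name=='wrist': W=toolT(s)@m['tool_from_camera']
    else: W=np.linalg.inv(m['camera_from_world'])
    return m['mtx'],W
def ray(name,uv,s=None):
    K,W=cam(name,s)
    d=np.linalg.inv(K)@[uv[0],uv[1],1]; d=np.array([d[0],-d[1],-d[2]])
    return W[:3,3],W[:3,:3]@d
def onz(name,uv,z,s=None):
    o,d=ray(name,uv,s); return o+d*(z-o[2])/d[2]
def onplane(name,uv,p,n,s=None):
    o,d=ray(name,uv,s); return o+d*(np.dot(p-o,n)/np.dot(d,n))
def proj(name,P,s=None):
    K,W=cam(name,s); c=np.linalg.inv(W)@np.append(P,1); c=np.array([c[0],-c[1],-c[2]]); p=K@c; return p[:2]/p[2]
E
python3 - <<'E'
from h import *
print('cams',cam('scene')[1][:3,3],cam('top')[1][:3,3])
S=lambda u,v:(250+u/3.75,230+v/3.75)
T=lambda u,v:(220+u/4.2,165+v/4.2)
for n,p in [('-x,+y?',T(72,438)),('-x,-y?',T(328,490)),('far right',T(388,220))]: print('top',n,onz('top',p,.018))
for n,p in [('far-y',S(138,345)),('far+y',S(213,549)),('near+y',S(500,460))]: print('sc',n,onz('scene',p,.018))
print('col top', [onz('top',T(*p),.193) for p in [(158,268),(265,285),(240,402),(133,384)]])
E
```

```text
cams [0.9594 0.6868 0.9949] [0.2629 0.0038 1.6512]
top -x,+y? [0.5057 0.2007 0.018 ]
top -x,-y? [0.4747 0.0368 0.018 ]
top far right [0.6512 0.0011 0.018 ]
sc far-y [0.6734 0.0154 0.018 ]
sc far+y [0.7036 0.1756 0.018 ]
sc near+y [0.5143 0.2122 0.018 ]
col top [array([0.5794, 0.1334, 0.193 ]), array([0.5702, 0.0716, 0.193 ]), array([0.5019, 0.0844, 0.193 ]), array([0.5114, 0.1458, 0.193 ])]
```

```bash
python3 - <<'E'
from h import *
S=lambda u,v:(250+u/3.75,230+v/3.75)
T=lambda u,v:(220+u/4.2,165+v/4.2)
print('tube',[onz('top',T(*p),.01) for p in [(88,500),(165,540)]],[onz('scene',S(*p),.01) for p in [(540,420),(528,350)]])
for n in ['top','scene']:
    im=cv2.imread(f'pics/{n}0.png'); hsv=cv2.cvtColor(im,cv2.COLOR_BGR2HSV)
    m=cv2.inRange(hsv,(45,120,60),(75,255,255))
    c=[x for x in cv2.findContours(m,0,2)[0] if cv2.contourArea(x)>60]
    for x in c: 
        b=cv2.minAreaRect(x); print(n,'green',b[0],b[1],onz(n,b[0],.05))
print(proj('scene',[0,0,0.1]),proj('top',[0,0,.1]))
E
```

```text
tube [array([0.4671, 0.19  , 0.01  ]), array([0.4422, 0.1401, 0.01  ])] [array([0.4702, 0.1965, 0.01  ]), array([0.4436, 0.1468, 0.01  ])]
top green (136.3461456298828, 223.7692413330078) (8.43299388885498, 10.001923561096191) [0.6195 0.4697 0.05  ]
top green (188.9130096435547, 227.8121337890625) (27.6986141204834, 40.90871810913086) [0.6105 0.329  0.05  ]
top green (281.65386962890625, 186.7307586669922) (10.198039054870605, 8.236878395080566) [0.7269 0.0849 0.05  ]
top green (425.5025939941406, 127.4375991821289) (50.997413635253906, 2.997399091720581) [ 0.8998 -0.3041  0.05  ]
scene green (418.0, 475.5) (7.0, 16.0) [0.6301 0.4833 0.05  ]
scene green (524.4844970703125, 397.6598205566406) (17.46395492553711, 16.4486083984375) [0.3319 0.4719 0.05  ]
scene green (380.7629699707031, 409.9930725097656) (40.94117736816406, 49.94117736816406) [0.6152 0.3397 0.05  ]
[486.5261 208.2485] [309.3186 473.5951]
```

```bash
python3 - <<'E'
from h import *
S=lambda u,v:(250+u/3.75,230+v/3.75)
T=lambda u,v:(220+u/4.2,165+v/4.2)
yaw=np.radians(-10.7); X=np.array([np.cos(yaw),np.sin(yaw),0]);Y=np.array([-np.sin(yaw),np.cos(yaw),0])
for O in [np.array([.598,.098,0]),np.array([.600,.112,0])]:
  H=O+.035*X+[0,0,.185]; print('hub',H,proj('top',H),proj('scene',H))
  def an(n,p):
    P=onplane(n,p,H,X); d=P-H; y=d@Y; z=d[2]; return np.degrees(np.arctan2(-y,z))%360, np.hypot(y,z),P
  for nm,p in [('cap',(258,412)),('s_a',(242,110)),('s_b',(192,95)),('s_c',(302,290)),('s_d',(205,222)),('s_e',(305,410))]: print('sc',nm,*an('scene',S(*p)))
  for nm,p in [('L',(72,125)),('top',(240,138)),('R',(395,195))]: print('top',nm,*an('top',T(*p)))
E
```

```text
hub [0.6324 0.0915 0.185 ] [275.651  208.5448] [314.9862 293.1773]
sc cap 189.15226418530557 0.14889537163228303 [0.6368 0.1148 0.038 ]
sc s_a 359.67037301720313 0.10867168329177801 [0.6325 0.0921 0.2937]
sc s_b 75.69008224540372 0.10189970987113844 [ 0.6141 -0.0055  0.2102]
sc s_c 304.2506042383202 0.11841202851402531 [0.6506 0.1877 0.2516]
sc s_d 133.18336504691538 0.11096539882837275 [0.6174 0.012  0.1091]
sc s_e 253.49038992517143 0.11088029508505655 [0.6521 0.196  0.1535]
top L 304.5718390957937 0.10847283937222914 [0.649  0.1793 0.2466]
top top 5.009308408980929 0.10668417745398258 [0.6307 0.0823 0.2913]
top R 63.53583545909551 0.10660409928778085 [ 0.6147 -0.0023  0.2325]
hub [0.6344 0.1055 0.185 ] [269.9512 207.6727] [317.3262 297.7676]
sc cap 182.93482358549193 0.15007553113961164 [0.6358 0.1131 0.0351]
sc s_a 8.246277100001436 0.10767349245546437 [0.6315 0.0903 0.2916]
sc s_b 78.7837860135731 0.11734694727042357 [ 0.613  -0.0076  0.2078]
sc s_c 308.113845634146 0.10435043198110117 [0.6496 0.1862 0.2494]
sc s_d 128.95382442256178 0.12502530244784685 [0.6163 0.01   0.1064]
sc s_e 249.39870626447123 0.09674496756512482 [0.6512 0.1945 0.151 ]
top L 310.6250238659517 0.09847861673992696 [0.6483 0.1789 0.2491]
top top 12.29751761042657 0.11131738814406811 [0.63   0.0822 0.2938]
top R 65.44751897732115 0.12057178868381974 [ 0.614  -0.0023  0.2351]
```

Emit:
drive_tool --targets '[{"tx": -0.01,"ty": -0.035,"tz": 0,"ry": -0.02,"fingers": -1},{"tx": -0.02,"ty": -0.07,"tz": 0,"ry": -0.04,"fingers": -1},{"tx": -0.03,"ty": -0.105,"tz": -0.01,"ry": -0.06,"fingers": -1},{"tx": -0.05,"ty": -0.135,"tz": -0.03,"ry": -0.08,"fingers": -1},{"tx": -0.075,"ty": -0.155,"tz": -0.055,"ry": -0.105,"fingers": -1}]'

```text
invalid input at $.targets[0]: expected keys tx, ty, tz, rx, ry, rz, fingers
```

Emit:
drive_tool --targets '[{"tx": -0.01,"ty": -0.035,"tz": 0,"rx": 0,"ry": -0.02,"rz": 0,"fingers": -1},{"tx": -0.02,"ty": -0.07,"tz": 0,"rx": 0,"ry": -0.04,"rz": 0,"fingers": -1},{"tx": -0.03,"ty": -0.105,"tz": -0.01,"rx": 0,"ry": -0.06,"rz": 0,"fingers": -1},{"tx": -0.05,"ty": -0.135,"tz": -0.03,"rx": 0,"ry": -0.08,"rz": 0,"fingers": -1},{"tx": -0.075,"ty": -0.155,"tz": -0.055,"rx": 0,"ry": -0.105,"rz": 0,"fingers": -1}]'

```text
clock: 0.57
position: [0.2243, 0.5589, 0.406]
orientation: [-90.0, -0.1, 79.5]
wrist_force: [0.8, 0.4, 0.4]
opening: 0.0255
```

Emit:
drive_tool --targets '[{"tx": -0.025,"ty": -0.01,"tz": -0.025,"rx": 0,"ry": 0,"rz": 0,"fingers": -1},{"tx": -0.053,"ty": -0.02,"tz": -0.05,"rx": 0,"ry": 0,"rz": 0,"fingers": -1},{"tx": -0.08,"ty": -0.03,"tz": -0.075,"rx": 0,"ry": 0,"rz": 0,"fingers": -1},{"tx": -0.11,"ty": -0.045,"tz": -0.1,"rx": 0,"ry": 0,"rz": 0,"fingers": -1},{"tx": -0.14,"ty": -0.06,"tz": -0.125,"rx": 0,"ry": 0,"rz": 0,"fingers": -1}]'

```text
clock: 0.98
position: [0.3219, 0.3969, 0.4633]
orientation: [-90.0, 0.0, 79.4]
wrist_force: [1.1, 0.7, 0.8]
opening: 0.0001
```

Emit:
drive_tool --targets '[{"tx": -0.03,"ty": 0,"tz": -0.025,"rx": 0,"ry": 0,"rz": 0,"fingers": -1},{"tx": -0.06,"ty": 0,"tz": -0.05,"rx": 0,"ry": 0,"rz": 0,"fingers": -1},{"tx": -0.09,"ty": 0,"tz": -0.075,"rx": 0,"ry": 0,"rz": 0,"fingers": -1},{"tx": -0.12,"ty": 0,"tz": -0.1,"rx": 0,"ry": 0,"rz": 0,"fingers": -1},{"tx": -0.15,"ty": 0,"tz": -0.125,"rx": 0,"ry": 0,"rz": 0,"fingers": -1}]'

```text
clock: 1.4
position: [0.417, 0.2263, 0.4632]
orientation: [-90.0, -0.0, 79.4]
wrist_force: [0.7, 0.7, 0.5]
opening: 0.0004
```

Emit:
drive_tool --targets '[{"tx": -0.03,"ty": 0,"tz": -0.025,"rx": 0,"ry": 0,"rz": 0,"fingers": -1},{"tx": -0.06,"ty": 0,"tz": -0.05,"rx": 0,"ry": 0,"rz": 0,"fingers": -1},{"tx": -0.09,"ty": 0,"tz": -0.075,"rx": 0,"ry": 0,"rz": 0,"fingers": -1},{"tx": -0.11,"ty": 0,"tz": -0.1,"rx": 0,"ry": 0,"rz": 0,"fingers": -1},{"tx": -0.11,"ty": 0,"tz": -0.105,"rx": 0,"ry": 0,"rz": 0,"fingers": -1}]'

```text
clock: 1.82
position: [0.5015, 0.0969, 0.4623]
orientation: [-90.0, 0.1, 79.1]
wrist_force: [-0.8, 0.6, -0.7]
opening: 0.0001
```

```bash
python3 - <<'E'
from h import *
import pickle
s=bot.sense(); im=cams.read_camera('wrist'); cv2.imwrite('pics/w1.png',im); pickle.dump(s,open('w1.pkl','wb')); print(s['clock'],s['position'],s['orientation'],s['wrist_force'])
E
```

```text
1.8167 [0.5015 0.0969 0.4623] [-89.9553   0.0696  79.1298] [-0.8304  0.6006 -0.6572]
```

View pics/w1.png

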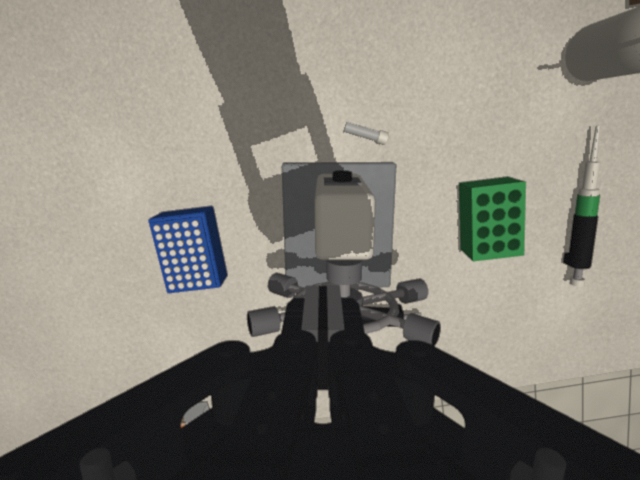

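```bash
python3 - <<'E'
from h import *
import pickle
s=pickle.load(open('w1.pkl','rb'))
a=onz('wrist',(283,163),.018,s);b=onz('wrist',(396,163),.018,s);print('slab',a,b,np.linalg.norm(a-b),np.degrees(np.arctan2(*(b-a)[[0,1]])))
c=[onz('wrist',(283,285),.018,s),onz('wrist',(391,285),.018,s)];print(c)
t=[onz('wrist',(p),.01,s) for p in [(345,128),(386,138)]];print('tube',t)
for p in [(318,180),(366,180),(317,257),(371,259)]: print(onz('wrist',p,.193,s))
X=(np.array([b[1]-a[1],-(b[0]-a[0]),0]));X/=np.linalg.norm(X);Y=np.array([-X[1],X[0],0])
O=(a+b)/2+.11*X;O[2]=0;H=O+.035*X+[0,0,.185];print('O',O,'H',H,'X',X)
for p in [(270,322),(432,332),(278,284),(416,291)]:
    P=onplane('wrist',p,H,X,s);d=P-H;print(p,np.degrees(np.arctan2(-(d@Y),d[2]))%360,np.hypot(d@Y,d[2]))
im=cv2.imread('pics/w1.png')[140:360,230:450];cv2.imwrite('pics/w1c.png',cv2.resize(im,None,fx=2.7,fy=2.7,interpolation=cv2.INTER_CUBIC))
E
```

```text
slab [0.4767 0.0418 0.018 ] [0.508  0.2044 0.018 ] 0.1655624001905976 10.873906667810047
[array([ 0.6661, -0.0004,  0.018 ]), array([0.6988, 0.1703, 0.018 ])]
tube [array([0.4454, 0.14  , 0.01  ]), array([0.4705, 0.1963, 0.01  ])]
[0.4863 0.0946 0.193 ]
[0.4956 0.143  0.193 ]
[0.5685 0.0774 0.193 ]
[0.5818 0.1348 0.193 ]
O [0.6004 0.1024 0.    ] H [0.6347 0.0958 0.185 ] X [ 0.982  -0.1886  0.    ]
(270, 322) 63.70827466588518 0.08927340838387621
(432, 332) 304.69993910265424 0.10433195586897427
(278, 284) 125.74228057825412 0.10198744238512573
(416, 291) 247.48519048657275 0.09989372948171882
```

View pics/w1c.png

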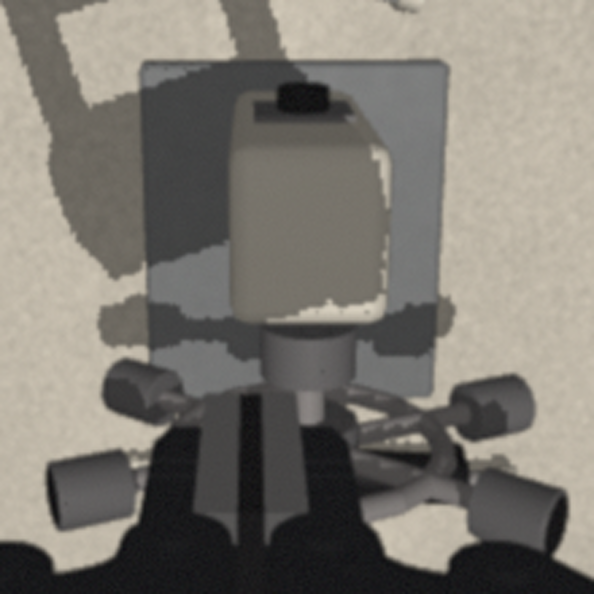

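Emit:
drive_tool --targets '[{"tx": 0.02,"ty": 0.01,"tz": -0.03,"rx": 0,"ry": 0,"rz": 0,"fingers": -1},{"tx": 0.04,"ty": 0.02,"tz": -0.06,"rx": 0,"ry": 0,"rz": 0,"fingers": -1},{"tx": 0.06,"ty": 0.03,"tz": -0.09,"rx": 0,"ry": 0,"rz": 0,"fingers": -1},{"tx": 0.064,"ty": 0.05,"tz": -0.12,"rx": 0,"ry": 0,"rz": 0,"fingers": -1},{"tx": 0.064,"ty": 0.08,"tz": -0.131,"rx": 0,"ry": 0,"rz": 0,"fingers": -1}]'

```text
clock: 2.28
position: [0.6426, 0.1412, 0.3828]
orientation: [-90.1, -0.0, 79.4]
wrist_force: [-0.1, -0.9, -0.5]
opening: -0.0001
```

```bash
cat > uv.py <<'E'
from h import *
import sys
X=np.array([.982,-.1886,0]);Y=np.array([.1886,.982,0]);H=np.array([.6345,.096,.185])
def st(s):
    d=s['position']-H; print('clk %.2f u_t %.1f tip_v %.1f w %.1f mm'%(s['clock'],-1e3*d@Y,1e3*(d[2]-.017),1e3*d@X),s['orientation'],'F',s['wrist_force'])
def shots(tag,names=('scene','top')):
    s=bot.sense(); st(s); out=[]
    for n in names:
        im=cams.read_camera(n); cv2.imwrite(f'pics/{n}_{tag}.png',im)
        c=im[230:390,250:410] if n=='scene' else (im[150:290,205:345] if n=='top' else im)
        out.append(cv2.resize(c,(590 if n=='wrist' else 395,395 if n!='wrist' else 442),interpolation=cv2.INTER_CUBIC))
    cv2.imwrite(f'pics/c_{tag}.png',np.hstack(out) if len({o.shape[0] for o in out})==1 else out[0])
if __name__=='__main__': shots(sys.argv[1],sys.argv[2].split(',') if len(sys.argv)>2 else ('scene','top'))
E
python3 uv.py a
```

```text
clk 2.28 u_t -45.9 tip_v 180.8 w -0.5 mm [-90.0696  -0.0336  79.4476] F [-0.0739 -0.8656 -0.4652]
```

View pics/c_a.png

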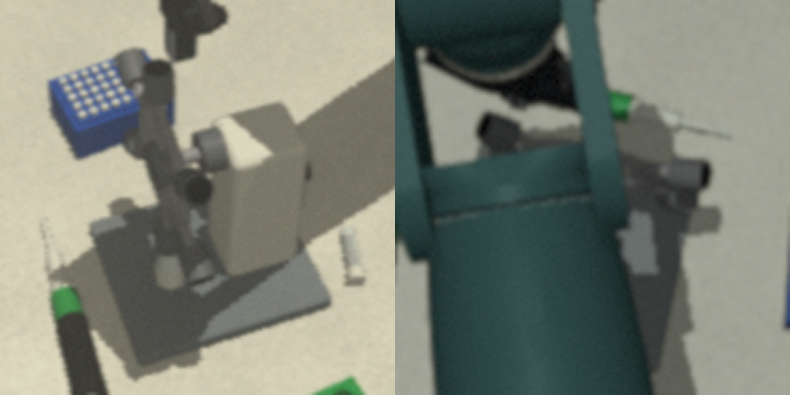

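Emit:
drive_tool --targets '[{"tx": 0,"ty": 0.03,"tz": 0,"rx": 0,"ry": 0,"rz": 0,"fingers": -1},{"tx": 0,"ty": 0.06,"tz": 0,"rx": 0,"ry": 0,"rz": 0,"fingers": -1},{"tx": 0,"ty": 0.085,"tz": 0,"rx": 0,"ry": 0,"rz": 0,"fingers": -1},{"tx": 0,"ty": 0.1,"tz": 0,"rx": 0,"ry": 0,"rz": 0,"fingers": -1},{"tx": 0,"ty": 0.1,"tz": 0,"rx": 0,"ry": 0,"rz": 0,"fingers": -1}]'

```text
clock: 2.8
position: [0.6388, 0.1398, 0.2814]
orientation: [-89.8, 0.1, 79.4]
wrist_force: [-0.6, -0.6, -0.6]
opening: -0.0
```

Emit:
drive_tool --targets '[{"tx": -0.008,"ty": 0,"tz": 0,"rx": 0,"ry": 0,"rz": 0,"fingers": -1},{"tx": -0.016,"ty": 0,"tz": 0,"rx": 0,"ry": 0,"rz": 0,"fingers": -1},{"tx": -0.024,"ty": 0,"tz": 0,"rx": 0,"ry": 0,"rz": 0,"fingers": -1},{"tx": -0.032,"ty": 0,"tz": 0,"rx": 0,"ry": 0,"rz": 0,"fingers": -1},{"tx": -0.04,"ty": 0,"tz": 0,"rx": 0,"ry": 0,"rz": 0,"fingers": -1}]'

```text
clock: 3.22
position: [0.6328, 0.0991, 0.2845]
orientation: [-90.1, -0.0, 79.3]
wrist_force: [0.7, 2.3, 1.1]
opening: 0.0002
```

```bash
python3 uv.py b scene,wrist; python3 -c "
import cv2,numpy as np
a=cv2.imread('pics/scene_b.png')[220:380,250:410];b=cv2.imread('pics/wrist_b.png')
cv2.imwrite('pics/m.png',np.hstack([cv2.resize(a,(360,360)),cv2.resize(b,(440,360))]))"
```

```text
clk 3.22 u_t -2.7 tip_v 82.5 w -2.3 mm [-90.0927  -0.0451  79.3357] F [0.7341 2.2535 1.1137]
```

View pics/m.png

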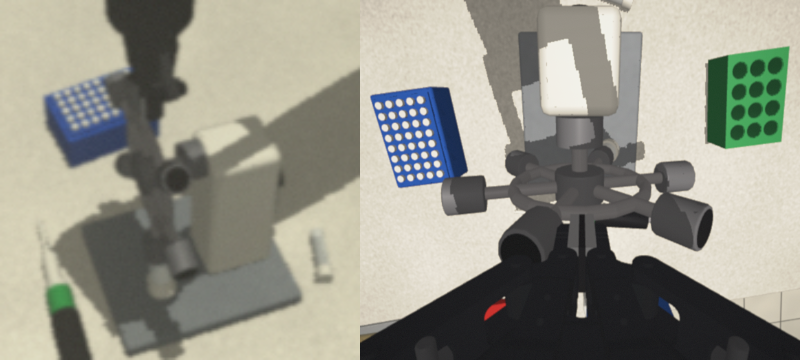

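Emit:
drive_tool --targets '[{"tx": -0.008,"ty": 0,"tz": 0,"rx": 0,"ry": 0,"rz": 0,"fingers": -1},{"tx": -0.016,"ty": 0,"tz": 0,"rx": 0,"ry": 0,"rz": 0,"fingers": -1},{"tx": -0.024,"ty": 0,"tz": 0,"rx": 0,"ry": 0,"rz": 0,"fingers": -1},{"tx": -0.032,"ty": 0,"tz": 0,"rx": 0,"ry": 0,"rz": 0,"fingers": -1},{"tx": -0.035,"ty": 0,"tz": 0,"rx": 0,"ry": 0,"rz": 0,"fingers": -1}]'

```text
clock: 3.73
position: [0.6261, 0.0644, 0.2832]
orientation: [-90.0, 0.0, 79.3]
wrist_force: [0.1, 1.5, -0.8]
opening: 0.0002
```

```bash
python3 uv.py c scene,wrist; python3 -c "
import cv2,numpy as np
a=cv2.imread('pics/scene_c.png')[220:380,250:410];b=cv2.imread('pics/wrist_c.png')
cv2.imwrite('pics/m2.png',np.hstack([cv2.resize(a,(360,360)),cv2.resize(b,(440,360))]))"
```

```text
clk 3.73 u_t 32.6 tip_v 81.2 w -2.3 mm [-90.0002   0.012   79.3197] F [ 0.1242  1.4519 -0.7615]
```

View pics/m2.png

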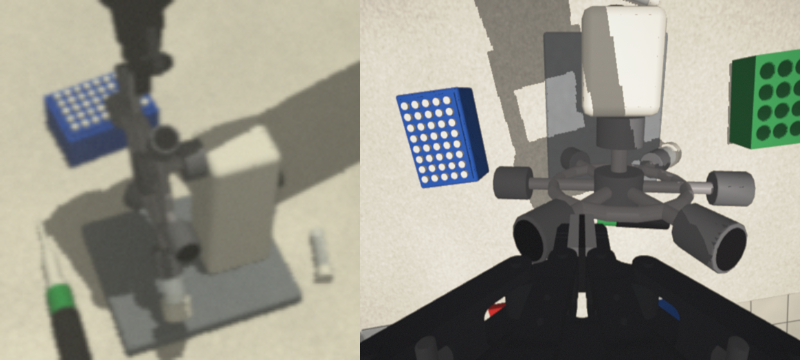

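Emit:
drive_tool --targets '[{"tx": 0.006,"ty": -0.025,"tz": 0,"rx": 0,"ry": 0,"rz": 0,"fingers": -1},{"tx": 0.008,"ty": -0.055,"tz": 0,"rx": 0,"ry": 0,"rz": 0,"fingers": -1},{"tx": 0.04,"ty": -0.06,"tz": 0,"rx": 0,"ry": 0,"rz": 0,"fingers": -1},{"tx": 0.08,"ty": -0.06,"tz": 0,"rx": 0,"ry": 0,"rz": 0,"fingers": -1},{"tx": 0.12,"ty": -0.055,"tz": 0,"rx": 0,"ry": 0,"rz": 0,"fingers": -1}]'

```text
clock: 4.25
position: [0.6488, 0.1845, 0.3403]
orientation: [-90.2, -0.1, 79.3]
wrist_force: [0.6, -0.0, 0.5]
opening: 0.0
```

```bash
python3 uv.py d scene,wrist; python3 -c "
import cv2,numpy as np
a=cv2.imread('pics/scene_d.png')[220:380,250:410];b=cv2.imread('pics/wrist_d.png')
cv2.imwrite('pics/m3.png',np.hstack([cv2.resize(a,(360,360)),cv2.resize(b,(440,360))]))"
```

```text
clk 4.25 u_t -89.7 tip_v 138.3 w -2.6 mm [-90.1642  -0.0567  79.2631] F [ 0.5626 -0.0238  0.4728]
```

View pics/m3.png

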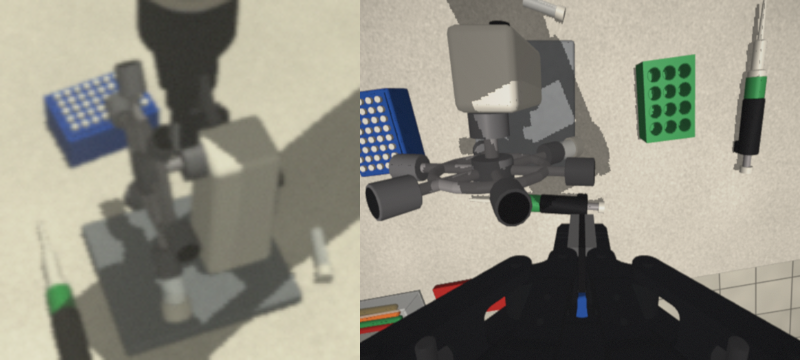

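```bash
cat >> uv.py <<'E'
E
python3 - <<'E'
from uv import *
s=bot.sense()
for p in [(46.5,267),(222.5,276)]:
    P=onplane('wrist',p,H,X,s);d=P-H;print(p,np.degrees(np.arctan2(-(d@Y),d[2])),np.hypot(d@Y,d[2]))
E
```

```text
(46.5, 267) 32.77898377854823 0.10092523412211266
(222.5, 276) -23.800755584562193 0.1044632568568696
```

Emit:
drive_tool --targets '[{"tx": 0,"ty": 0.025,"tz": 0,"rx": 0,"ry": 0,"rz": 0,"fingers": -1},{"tx": 0,"ty": 0.05,"tz": 0,"rx": 0,"ry": 0,"rz": 0,"fingers": -1},{"tx": 0,"ty": 0.058,"tz": 0,"rx": 0,"ry": 0,"rz": 0,"fingers": -1},{"tx": -0.007,"ty": 0.058,"tz": 0,"rx": 0,"ry": 0,"rz": 0,"fingers": -1},{"tx": -0.015,"ty": 0.058,"tz": 0,"rx": 0,"ry": 0,"rz": 0,"fingers": -1}]'

```text
clock: 4.77
position: [0.6456, 0.1683, 0.2808]
orientation: [-90.0, 0.0, 79.4]
wrist_force: [0.5, -0.4, 0.1]
opening: 0.0
```

Emit:
drive_tool --targets '[{"tx": -0.008,"ty": 0,"tz": 0,"rx": 0,"ry": 0,"rz": 0,"fingers": -1},{"tx": -0.016,"ty": 0,"tz": 0,"rx": 0,"ry": 0,"rz": 0,"fingers": -1},{"tx": -0.024,"ty": 0,"tz": 0,"rx": 0,"ry": 0,"rz": 0,"fingers": -1},{"tx": -0.032,"ty": 0,"tz": 0,"rx": 0,"ry": 0,"rz": 0,"fingers": -1},{"tx": -0.04,"ty": 0,"tz": 0,"rx": 0,"ry": 0,"rz": 0,"fingers": -1}]'

```text
clock: 5.18
position: [0.6382, 0.1284, 0.2808]
orientation: [-90.0, -0.0, 79.3]
wrist_force: [0.4, 1.4, 1.9]
opening: 0.0008
```

Emit:
drive_tool --targets '[{"tx": -0.008,"ty": 0,"tz": 0,"rx": 0,"ry": 0,"rz": 0,"fingers": -1},{"tx": -0.016,"ty": 0,"tz": 0,"rx": 0,"ry": 0,"rz": 0,"fingers": -1},{"tx": -0.024,"ty": 0,"tz": 0,"rx": 0,"ry": 0,"rz": 0,"fingers": -1},{"tx": -0.032,"ty": 0,"tz": 0,"rx": 0,"ry": 0,"rz": 0,"fingers": -1},{"tx": -0.04,"ty": 0,"tz": 0,"rx": 0,"ry": 0,"rz": 0,"fingers": -1}]'

```text
clock: 5.6
position: [0.6307, 0.0894, 0.2799]
orientation: [-90.0, 0.0, 79.4]
wrist_force: [0.6, 2.3, -1.1]
opening: -0.0
```

Emit:
drive_tool --targets '[{"tx": -0.006,"ty": 0,"tz": 0,"rx": 0,"ry": 0,"rz": 0,"fingers": -1},{"tx": -0.012,"ty": 0,"tz": 0,"rx": 0,"ry": 0,"rz": 0,"fingers": -1},{"tx": -0.018,"ty": 0,"tz": 0,"rx": 0,"ry": 0,"rz": 0,"fingers": -1},{"tx": -0.024,"ty": 0,"tz": 0,"rx": 0,"ry": 0,"rz": 0,"fingers": -1},{"tx": -0.024,"ty": 0,"tz": 0,"rx": 0,"ry": 0,"rz": 0,"fingers": -1}]'

```text
clock: 6.02
position: [0.6263, 0.0655, 0.2803]
orientation: [-90.0, 0.0, 79.3]
wrist_force: [0.1, 0.5, -0.0]
opening: -0.0001
```

```bash
cat >> uv.py <<'E'
E
cat > look.sh <<'E'
python3 uv.py $1 scene,wrist; python3 -c "
import cv2,numpy as np
a=cv2.imread('pics/scene_$1.png')[220:380,250:410];b=cv2.imread('pics/wrist_$1.png')
cv2.imwrite('pics/m_$1.png',np.hstack([cv2.resize(a,(360,360)),cv2.resize(b,(440,360))]))"
E
bash look.sh e
```

```text
clk 6.02 u_t 31.5 tip_v 78.3 w -2.3 mm [-90.0047   0.0232  79.3151] F [ 0.099   0.4942 -0.0404]
```

View pics/m_e.png

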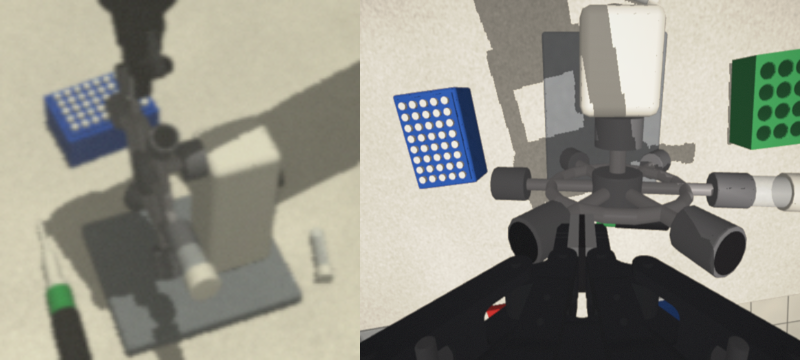

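Emit:
drive_tool --targets '[{"tx": 0.006,"ty": -0.025,"tz": 0,"rx": 0,"ry": 0,"rz": 0,"fingers": -1},{"tx": 0.008,"ty": -0.055,"tz": 0,"rx": 0,"ry": 0,"rz": 0,"fingers": -1},{"tx": 0.04,"ty": -0.06,"tz": 0,"rx": 0,"ry": 0,"rz": 0,"fingers": -1},{"tx": 0.08,"ty": -0.06,"tz": 0,"rx": 0,"ry": 0,"rz": 0,"fingers": -1},{"tx": 0.12,"ty": -0.055,"tz": 0,"rx": 0,"ry": 0,"rz": 0,"fingers": -1}]'

```text
clock: 6.53
position: [0.649, 0.1856, 0.3373]
orientation: [-90.2, -0.1, 79.3]
wrist_force: [0.7, -1.2, 0.5]
opening: -0.0001
```

Emit:
drive_tool --targets '[{"tx": 0,"ty": 0.025,"tz": 0,"rx": 0,"ry": 0,"rz": 0,"fingers": -1},{"tx": 0,"ty": 0.05,"tz": 0,"rx": 0,"ry": 0,"rz": 0,"fingers": -1},{"tx": 0,"ty": 0.056,"tz": 0,"rx": 0,"ry": 0,"rz": 0,"fingers": -1},{"tx": -0.007,"ty": 0.056,"tz": 0,"rx": 0,"ry": 0,"rz": 0,"fingers": -1},{"tx": -0.015,"ty": 0.056,"tz": 0,"rx": 0,"ry": 0,"rz": 0,"fingers": -1}]'

```text
clock: 6.95
position: [0.6459, 0.1693, 0.2801]
orientation: [-90.0, 0.0, 79.4]
wrist_force: [0.5, -0.4, -0.8]
opening: 0.0002
```

Emit:
drive_tool --targets '[{"tx": -0.008,"ty": 0,"tz": 0,"rx": 0,"ry": 0,"rz": 0,"fingers": -1},{"tx": -0.016,"ty": 0,"tz": 0,"rx": 0,"ry": 0,"rz": 0,"fingers": -1},{"tx": -0.024,"ty": 0,"tz": 0,"rx": 0,"ry": 0,"rz": 0,"fingers": -1},{"tx": -0.032,"ty": 0,"tz": 0,"rx": 0,"ry": 0,"rz": 0,"fingers": -1},{"tx": -0.04,"ty": 0,"tz": 0,"rx": 0,"ry": 0,"rz": 0,"fingers": -1}]'

```text
clock: 7.37
position: [0.6384, 0.1294, 0.2798]
orientation: [-90.0, -0.0, 79.3]
wrist_force: [0.1, 1.8, 1.3]
opening: -0.0002
```

Emit:
drive_tool --targets '[{"tx": -0.008,"ty": 0,"tz": 0,"rx": 0,"ry": 0,"rz": 0,"fingers": -1},{"tx": -0.016,"ty": 0,"tz": 0,"rx": 0,"ry": 0,"rz": 0,"fingers": -1},{"tx": -0.024,"ty": 0,"tz": 0,"rx": 0,"ry": 0,"rz": 0,"fingers": -1},{"tx": -0.032,"ty": 0,"tz": 0,"rx": 0,"ry": 0,"rz": 0,"fingers": -1},{"tx": -0.04,"ty": 0,"tz": 0,"rx": 0,"ry": 0,"rz": 0,"fingers": -1}]'

```text
clock: 7.78
position: [0.6309, 0.0904, 0.2789]
orientation: [-90.0, 0.0, 79.4]
wrist_force: [0.3, 2.4, -0.7]
opening: -0.0001
```

```bash
bash look.sh f
```

```text
clk 7.78 u_t 6.2 tip_v 76.9 w -2.5 mm [-89.973    0.007   79.3563] F [ 0.256   2.4239 -0.742 ]
```

View pics/m_f.png

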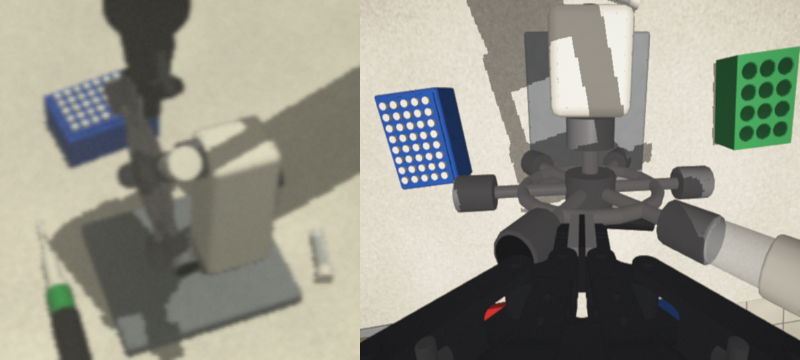

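Emit:
drive_tool --targets '[{"tx": -0.006,"ty": 0,"tz": 0,"rx": 0,"ry": 0,"rz": 0,"fingers": -1},{"tx": -0.012,"ty": 0,"tz": 0,"rx": 0,"ry": 0,"rz": 0,"fingers": -1},{"tx": -0.018,"ty": 0,"tz": 0,"rx": 0,"ry": 0,"rz": 0,"fingers": -1},{"tx": -0.022,"ty": 0,"tz": 0,"rx": 0,"ry": 0,"rz": 0,"fingers": -1},{"tx": -0.022,"ty": 0,"tz": 0,"rx": 0,"ry": 0,"rz": 0,"fingers": -1}]'

```text
clock: 8.3
position: [0.6269, 0.0687, 0.2793]
orientation: [-90.0, 0.0, 79.3]
wrist_force: [0.2, 0.7, 0.2]
opening: 0.0003
```

Emit:
drive_tool --targets '[{"tx": 0.004,"ty": -0.025,"tz": 0,"rx": 0,"ry": 0,"rz": 0,"fingers": -1},{"tx": 0.004,"ty": -0.055,"tz": 0,"rx": 0,"ry": 0,"rz": 0,"fingers": -1},{"tx": 0.004,"ty": -0.09,"tz": 0,"rx": 0,"ry": 0,"rz": 0,"fingers": -1},{"tx": 0.004,"ty": -0.12,"tz": 0,"rx": 0,"ry": 0,"rz": 0,"fingers": -1},{"tx": 0.02,"ty": -0.13,"tz": 0,"rx": 0,"ry": 0,"rz": 0,"fingers": -1}]'

```text
clock: 8.72
position: [0.6306, 0.0877, 0.4149]
orientation: [-90.3, -0.0, 79.2]
wrist_force: [-0.4, -0.3, 0.5]
opening: -0.0
```

```bash
bash look.sh g
```

```text
clk 8.72 u_t 8.9 tip_v 212.9 w -2.2 mm [-90.3344  -0.0424  79.2473] F [-0.3965 -0.2646  0.5004]
```

View pics/m_g.png

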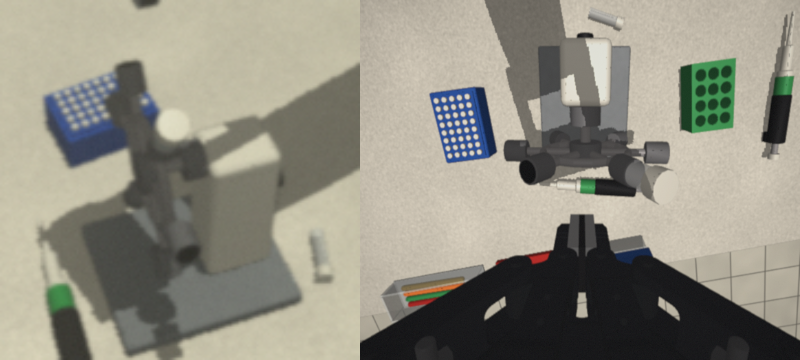

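```bash
python3 - <<'E'
from uv import *
s=bot.sense()
def a(n,p):
    P=onplane(n,p,H,X,s);d=P-H;print(n,p,np.degrees(np.arctan2(-(d@Y),d[2])),np.hypot(d@Y,d[2]))
a('wrist',(443.6,246.7)); a('scene',(250+173*160/360,220+124*160/360)); a('wrist',(245,229))
E
```

```text
wrist (443.6, 246.7) -28.482857603605648 0.14386848497144286
scene (326.8888888888889, 275.1111111111111) -27.504989372042495 0.16073795215218664
wrist (245, 229) 34.95821410606052 0.10757216639552995
```

Emit:
drive_tool --targets '[{"tx": 0.035,"ty": 0,"tz": 0,"rx": 0,"ry": 0,"rz": 0,"fingers": -1},{"tx": 0.07,"ty": 0,"tz": 0,"rx": 0,"ry": 0,"rz": 0,"fingers": -1},{"tx": 0.105,"ty": 0,"tz": 0,"rx": 0,"ry": 0,"rz": 0,"fingers": -1},{"tx": 0.13,"ty": 0,"tz": 0,"rx": 0,"ry": 0,"rz": 0,"fingers": -1},{"tx": 0.13,"ty": 0.015,"tz": 0,"rx": 0,"ry": 0,"rz": 0,"fingers": -1}]'

```text
clock: 9.23
position: [0.6551, 0.2207, 0.3945]
orientation: [-90.0, -0.1, 79.5]
wrist_force: [-0.4, 0.5, 0.2]
opening: -0.0002
```

Emit:
drive_tool --targets '[{"tx": 0,"ty": 0.03,"tz": 0,"rx": 0,"ry": 0,"rz": 0,"fingers": -1},{"tx": 0,"ty": 0.06,"tz": 0,"rx": 0,"ry": 0,"rz": 0,"fingers": -1},{"tx": 0,"ty": 0.08,"tz": 0,"rx": 0,"ry": 0,"rz": 0,"fingers": -1},{"tx": -0.006,"ty": 0.08,"tz": 0,"rx": 0,"ry": 0,"rz": 0,"fingers": -1},{"tx": -0.014,"ty": 0.08,"tz": 0,"rx": 0,"ry": 0,"rz": 0,"fingers": -1}]'

```text
clock: 9.65
position: [0.6517, 0.2027, 0.3129]
orientation: [-89.9, 0.1, 79.4]
wrist_force: [0.4, -1.2, 0.5]
opening: -0.0004
```

```bash
bash look.sh h
```

```text
clk 9.65 u_t -108.0 tip_v 110.9 w -3.2 mm [-89.8644   0.0795  79.3894] F [ 0.4315 -1.1613  0.471 ]
```

View pics/m_h.png

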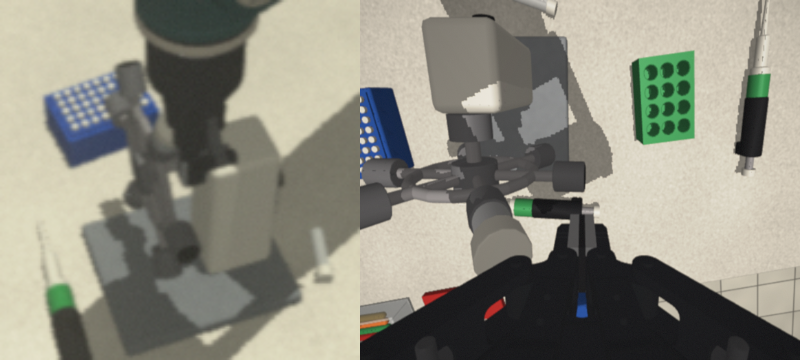

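Emit:
drive_tool --targets '[{"tx": -0.008,"ty": -0.006,"tz": 0,"rx": 0,"ry": 0,"rz": 0,"fingers": -1},{"tx": -0.016,"ty": -0.006,"tz": 0,"rx": 0,"ry": 0,"rz": 0,"fingers": -1},{"tx": -0.024,"ty": -0.006,"tz": 0,"rx": 0,"ry": 0,"rz": 0,"fingers": -1},{"tx": -0.032,"ty": -0.006,"tz": 0,"rx": 0,"ry": 0,"rz": 0,"fingers": -1},{"tx": -0.04,"ty": -0.006,"tz": 0,"rx": 0,"ry": 0,"rz": 0,"fingers": -1}]'

```text
clock: 10.17
position: [0.6446, 0.163, 0.3206]
orientation: [-90.0, -0.0, 79.3]
wrist_force: [0.6, 1.7, 0.6]
opening: 0.0
```

Emit:
drive_tool --targets '[{"tx": -0.005,"ty": 0,"tz": 0,"rx": 0,"ry": 0,"rz": 0,"fingers": -1},{"tx": -0.01,"ty": 0,"tz": 0,"rx": 0,"ry": 0,"rz": 0,"fingers": -1},{"tx": -0.015,"ty": 0,"tz": 0,"rx": 0,"ry": 0,"rz": 0,"fingers": -1},{"tx": -0.02,"ty": 0,"tz": 0,"rx": 0,"ry": 0,"rz": 0,"fingers": -1},{"tx": -0.02,"ty": 0,"tz": 0,"rx": 0,"ry": 0,"rz": 0,"fingers": -1}]'

```text
clock: 10.58
position: [0.641, 0.1434, 0.3201]
orientation: [-90.0, 0.0, 79.3]
wrist_force: [0.9, -0.1, 0.2]
opening: -0.0006
```

```bash
bash look.sh i
```

```text
clk 10.58 u_t -47.7 tip_v 118.1 w -2.6 mm [-89.9932   0.0211  79.3238] F [ 0.8891 -0.1185  0.1629]
```

View pics/m_i.png

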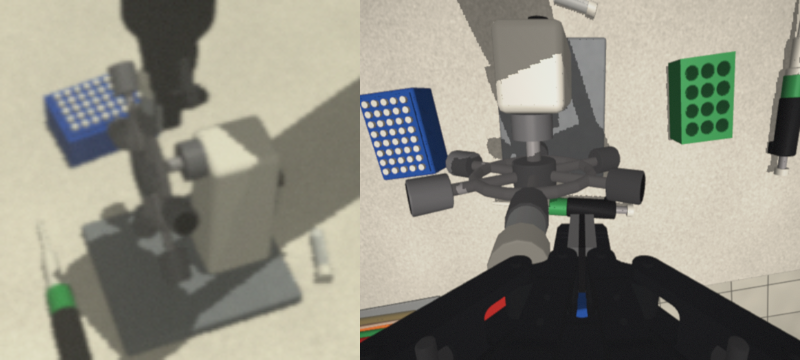

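```bash
python3 -c "
import cv2
b=cv2.imread('pics/wrist_i.png')[180:380,40:440]
cv2.imwrite('pics/wi.png',cv2.resize(b,(800,400),interpolation=cv2.INTER_CUBIC))"
```

```text
(no output)
```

View pics/wi.png

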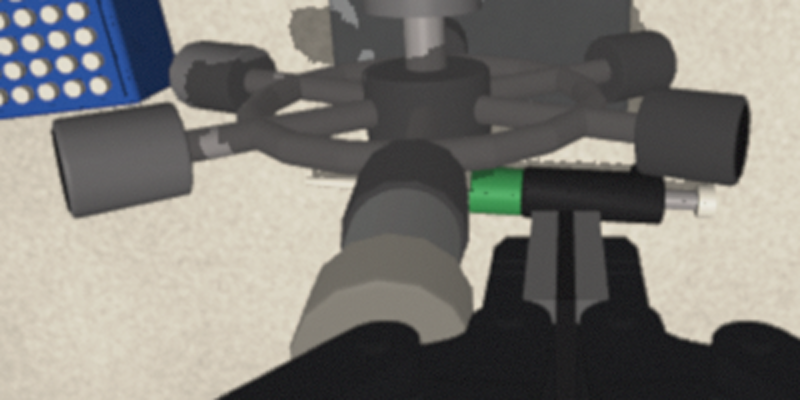

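```bash
python3 - <<'E'
from uv import *
s=bot.sense()
def a(n,p,off=0):
    P=onplane(n,p,H,X,s);d=P-H;print(n,p,np.degrees(np.arctan2(-(d@Y),d[2]))+off,np.hypot(d@Y,d[2]))
w=lambda u,v:(40+u/2,180+v/2)
a('wrist',w(65,168),-60);a('wrist',w(742,138),60)
a('wrist',w(185,77),-120);a('wrist',w(660,65),120)
E
```

```text
wrist (72.5, 264.0) -6.567417285859875 0.10897156312768096
wrist (411.0, 249.0) -10.021148738363237 0.10902598797195091
wrist (132.5, 218.5) -10.367308660242642 0.10966715882706532
wrist (370.0, 212.5) -4.3831014033756475 0.10772830542752312
```

Emit:
drive_tool --targets '[{"tx": -0.004,"ty": 0,"tz": 0,"rx": 0,"ry": 0,"rz": 0,"fingers": -1},{"tx": -0.008,"ty": 0,"tz": 0,"rx": 0,"ry": 0,"rz": 0,"fingers": -1},{"tx": -0.012,"ty": 0,"tz": 0,"rx": 0,"ry": 0,"rz": 0,"fingers": -1},{"tx": -0.016,"ty": 0,"tz": 0,"rx": 0,"ry": 0,"rz": 0,"fingers": -1},{"tx": -0.017,"ty": 0,"tz": 0,"rx": 0,"ry": 0,"rz": 0,"fingers": -1}]'

```text
clock: 11.1
position: [0.6378, 0.1269, 0.3203]
orientation: [-90.0, 0.0, 79.3]
wrist_force: [-0.1, 1.4, 1.5]
opening: 0.0004
```

```bash
bash look.sh j;  python3 -c "
import cv2
b=cv2.imread('pics/wrist_j.png')[180:380,40:440]
cv2.imwrite('pics/wj.png',cv2.resize(b,(800,400),interpolation=cv2.INTER_CUBIC))"
```

```text
clk 11.10 u_t -31.0 tip_v 118.3 w -2.6 mm [-90.0068   0.0039  79.3346] F [-0.114   1.4239  1.5222]
```

View pics/wj.png

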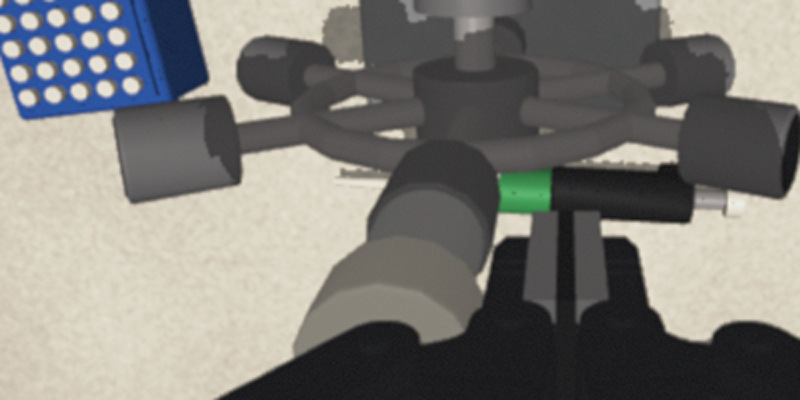

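View pics/m_j.png

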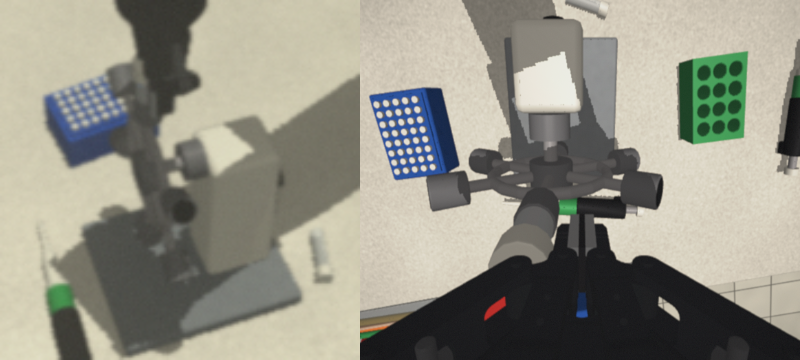

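Emit:
drive_tool --targets '[{"tx": 0.02,"ty": 0,"tz": 0,"rx": 0,"ry": 0,"rz": 0,"fingers": -1},{"tx": 0.04,"ty": 0,"tz": 0,"rx": 0,"ry": 0,"rz": 0,"fingers": -1},{"tx": 0.05,"ty": -0.035,"tz": 0,"rx": 0,"ry": 0,"rz": 0,"fingers": -1},{"tx": 0.05,"ty": -0.07,"tz": 0,"rx": 0,"ry": 0,"rz": 0,"fingers": -1},{"tx": 0.05,"ty": -0.1,"tz": 0.01,"rx": 0,"ry": 0,"rz": 0,"fingers": -1}]'

```text
clock: 11.62
position: [0.6379, 0.1789, 0.4211]
orientation: [-90.0, 0.0, 79.4]
wrist_force: [0.9, -0.3, -1.0]
opening: 0.0004
```

Emit:
drive_tool --targets '[{"tx": 0,"ty": -0.03,"tz": 0.02,"rx": 0,"ry": 0,"rz": 0,"fingers": -1},{"tx": -0.015,"ty": -0.04,"tz": 0.055,"rx": 0,"ry": 0,"rz": 0,"fingers": -1},{"tx": -0.035,"ty": -0.04,"tz": 0.09,"rx": 0,"ry": 0,"rz": 0,"fingers": -1},{"tx": -0.06,"ty": -0.04,"tz": 0.12,"rx": 0,"ry": 0,"rz": 0,"fingers": -1},{"tx": -0.08,"ty": -0.04,"tz": 0.15,"rx": 0,"ry": 0,"rz": 0,"fingers": -1}]'

```text
clock: 12.03
position: [0.4734, 0.1269, 0.4601]
orientation: [-90.0, 0.0, 79.4]
wrist_force: [0.2, 0.3, 0.1]
opening: 0.0002
```

```bash
bash look.sh k
```

```text
clk 12.03 u_t 0.0 tip_v 258.1 w -164.1 mm [-90.0211   0.0082  79.3749] F [0.208  0.2912 0.0949]
```

View pics/m_k.png

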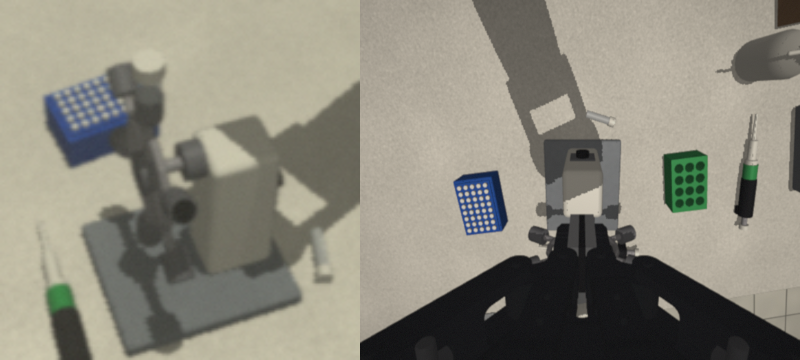

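Emit:
drive_tool --targets '[{"tx": 0,"ty": 0,"tz": -0.03,"rx": 0,"ry": 0,"rz": 0,"fingers": -1},{"tx": 0,"ty": 0,"tz": -0.06,"rx": 0,"ry": 0,"rz": 0,"fingers": -1},{"tx": 0,"ty": 0,"tz": -0.09,"rx": 0,"ry": 0,"rz": 0,"fingers": -1},{"tx": 0,"ty": 0,"tz": -0.12,"rx": 0,"ry": 0,"rz": 0,"fingers": -1},{"tx": 0,"ty": 0,"tz": -0.13,"rx": 0,"ry": 0,"rz": 0,"fingers": -1}]'

```text
clock: 12.55
position: [0.6063, 0.1029, 0.4579]
orientation: [-89.9, 0.1, 79.3]
wrist_force: [0.4, -0.3, -0.2]
opening: 0.0003
```

Emit:
drive_tool --targets '[{"tx": 0,"ty": 0,"tz": 0,"rx": 0,"ry": 0,"rz": 0,"fingers": -1},{"tx": 0,"ty": 0,"tz": 0,"rx": 0,"ry": 0,"rz": 0,"fingers": -1},{"tx": 0,"ty": 0,"tz": 0,"rx": 0,"ry": 0,"rz": 0,"fingers": -1},{"tx": 0,"ty": 0,"tz": 0,"rx": 0,"ry": 0,"rz": 0,"fingers": -1},{"tx": 0,"ty": 0,"tz": 0,"rx": 0,"ry": 0,"rz": 0,"fingers": -1}]'

```text
clock: 12.97
position: [0.6021, 0.1039, 0.461]
orientation: [-90.1, -0.0, 79.4]
wrist_force: [0.6, 0.1, -0.3]
opening: -0.0002
```

```bash
bash look.sh l; python3 -c "
import cv2
b=cv2.imread('pics/wrist_l.png')[30:330,160:560]
cv2.imwrite('pics/wl.png',cv2.resize(b,(800,600),interpolation=cv2.INTER_CUBIC))"
```

```text
clk 12.97 u_t -1.6 tip_v 259.0 w -33.3 mm [-90.0701  -0.022   79.3808] F [ 0.6313  0.1076 -0.3146]
```

View pics/wl.png

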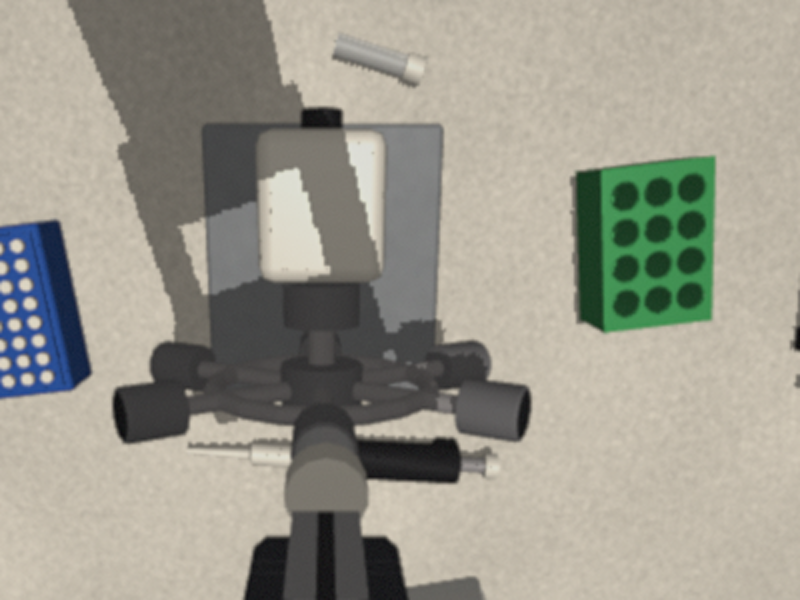

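```bash
python3 - <<'E'
from uv import *
s=bot.sense()
w=lambda u,v:(160+u/2,30+v/2)
def a(p,off=0):
    P=onplane('wrist',w(*p),H,X,s);d=P-H;print(p,'u %.4f v %.4f'%(-(d@Y),d[2]),np.degrees(np.arctan2(-(d@Y),d[2]))+off,np.hypot(d@Y,d[2]))
a((122,414),-60);a((522,413),60);a((155,362),-120);a((487,360),120)
# cap: centre column near its top, hub centre
a((326.5,492)); a((321.5,380))
print('col centre',[onz('wrist',w(*p),.193,s) for p in [(258,205),(384,205)]])
E
```

```text
(122, 414) u 0.0942 v 0.0542 0.07337436541183706 0.1087355012550681
(522, 413) u -0.0956 v 0.0500 -2.3948788007104582 0.1078523939586292
(155, 362) u 0.1018 v -0.0548 -1.7088816973894154 0.11566289437761847
(487, 360) u -0.1019 v -0.0640 -2.138901507218179 0.12030250197935213
(326.5, 492) u -0.0021 v 0.1484 -0.8162017170482924 0.1484004305789479
(321.5, 380) u 0.0004 v -0.0122 178.01721530940614 0.012200732115381816
col centre [array([0.5359, 0.0824, 0.193 ]), array([0.5474, 0.1436, 0.193 ])]
```

```bash
python3 - <<'E'
from uv import *
import cv2
s=bot.sense()
im=cv2.imread('pics/scene_l.png')
for Hh in (H,np.array([.6344,.1055,.185])):
  for deg in (-5,0,5):
    t=np.radians(deg); print(deg,proj('scene',Hh+.155*(np.array([0,0,np.cos(t)])-np.sin(t)*Y)))
print(s['wrist_force'],s['joint_vel'])
c=im[220:340,280:400];cv2.imwrite('pics/sl.png',cv2.resize(c,(600,600),interpolation=cv2.INTER_CUBIC))
E
```

```text
-5 [316.5511 249.4164]
0 [314.3623 244.6861]
5 [312.2225 240.4689]
-5 [318.997  252.3565]
0 [316.7714 247.5688]
5 [314.5938 243.296 ]
[-0.0672 -0.1866  0.5698] [-0.1876  0.325  -0.1359 -0.0514  0.0308 -0.1015]
```

View pics/sl.png

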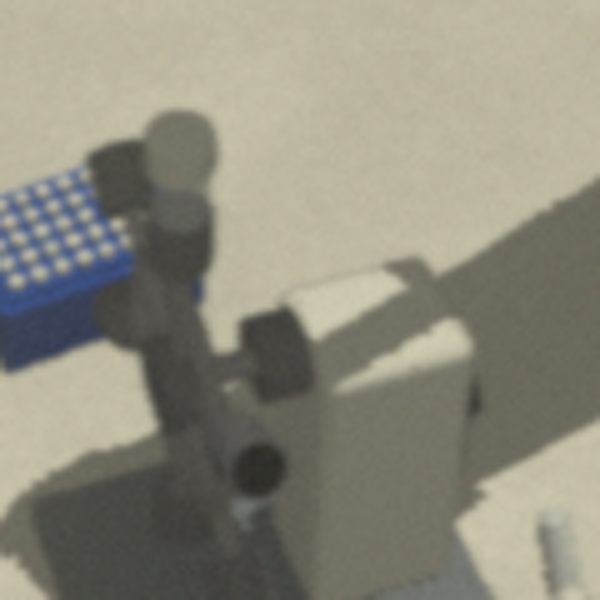

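```bash
python3 -c "
from plant import bot
print(bot.hand_in(), bot.sense()['clock'])"
```

```text
the job is handed in; nothing more can be done
the job is handed in; nothing more can be done
```

The tube now points straight up with its cap on top. I handed the job in at about 13 s, with the gripper clear of the wheel and its fingertips about 100 mm above the cap.

I shut the fingers and pushed level from the rotator's +y side. Three empty sockets went round in turn by about 30, 60 and 55 degrees. Then I pushed the tube itself by its cap for the last 27 degrees or so. The wrist force read about 3 N or less each time I checked it.

**Tube angle:** the last wrist-camera measurements gave -1 to -2 degrees on average. Single readings ranged from +0.1 to -2.4 degrees, and the limit is 5 degrees. The scene camera showed the cap at pixel (316, 247), which fits an angle of about 0 to -2 degrees.

**Rotator position:** in the last wrist view the column was within about 2 mm of where I first measured it. I touched nothing else on the bench.

**Disagreement:** the scene camera placed things on the bench about 7 to 14 mm away from where the top camera placed them. I relied on the wrist camera instead, and it agreed with the sizes given.

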